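Lean the paddle board against the steel upstand

ROBOT

A 7-joint arm with a two-finger parallel gripper is mounted at the origin on the work surface. World frame = base frame: x ahead of the robot, y to its left, z up, the work surface at z = 0. Lengths are in m, angles in rad, forces in N, time in s.
With the tool pointing down it reaches from about 0.425 to 0.875 m from the base axis. Payload 9.9 kg.
Tool frame: the origin (TCP) lies at the very end of the fingers, on their centre line; the grasp point (between the pads) lies 19 mm behind it (bot.grip_point_offset is the distance from the TCP to the grasp point, in m); z points along the fingers, y is the line along which they close (so a half turn about z gives the same grasp; the last joint's range is limited). The gripper opens to 85 mm and grips with 20 to 120 N. Pads are 22 mm wide; open, the fingers measure 114 mm over their backs; the gripper's body (76 mm by 85 mm) begins 54 mm behind the grasp point. The pads swing forward as they close: fully open they stand 13 mm farther back than shut.
Start: joints at [1.245, 0.576, 0.025, 1.437, -0.015, 1.129, -0.057], TCP at [0.162, -0.655, 0.231] pointing down, gripper open.
Joint ranges: [-2.76, 2.76], [-0.34, 2.15], [-1.52, 1.57], [0.19, 2.46], [-1.09, 4.23], [0.17, 1.99], [-2.82, 2.82]. Speed limits (rad/s): [2.22, 2.22, 3.01, 3.01, 3.14, 3.14, 3.14].

INTERFACE

Orientations are given as a unit quaternion [x, y, z, w].
In Python, from rig import bot gives the robot as it stands.
- The arm moves only by the tool apply_moves, never from a script. Its argument "motion" is a list that holds one entry, the list of rows, each a list of 7 numbers: the shift along the tool's x, y, z in m, then the turn, a rotation vector about the tool's x, y, z in degrees, then the opening, from 0 (shut) to 1 (fully open). In form: [[[x, y, z, rx, ry, rz, claw], ...]]. A call has 1 to 10 rows; each row shifts and turns the commanded pose from where the row before left it, along the tool's axes as they then stand; what a row does not reach is not made up. A row lasts 1/8 s, in which the tool goes at most 62.5 mm and 10.7 degrees, less where a joint would pass 70% of its speed; a pose out of reach is approached as far as the arm can. A call is refused whole if a number of a shift passes 0.0625 or a number of a turn 10.7, either way. A call with a gripper value outside its range is refused whole. The fingers move at their own pace and stop on an object; the grip force is fixed at half the most. Time passes only in rows, so rows that do not move let the fingers close. It gives the time, the measured TCP pose, the force, the opening and the grip force at its end, in the units of the state.
- bot.observe(): the state, without advancing time (a new reading comes with each control period).
- bot.grab_frame(name): name is "scene" or "top" or "wrist"; returns a dict with "pixels" (420x560x3 uint8, blue, green, red), "fx", "fy", "cx", "cy" (pixels), "R" (3x3) and "t" (3): a world point X has camera coordinates R X + t; the wrist camera has in their place "hand_eye" (4x4, takes a point from camera to tool coordinates, whose origin is the TCP and whose axes are the flange's). Camera axes: x right, y down, z forward; pixel columns grow to the right and rows downward; lengths in m; the calibration is good to about 2 mm. A picture is of the moment at which its call begins: read the wrist's pose just before it. There is no depth.
- bot.sign_off(): hands the job in; it is judged then, once.
The state is a dict: "time_s": time; "joint_pos": joint angles; "joint_vel": joint speeds; "joint_efforts": joint torques, N m; "tool_pos": TCP position; "orientation": TCP orientation; "force": force on the tool from outside, world axes, zero at the start; "ft_torque": the same for the moment, N m; "opening": finger opening in m; "grip_force": force on a finger pad.
Only numpy, scipy, OpenCV 4.12 (cv2) and the standard library are available. Lean on these libraries where they do the work, as an engineer would, in place of code of your own. Each camera call takes 0.05 s, during which the arm holds its last target. There are 200 camera calls.

TASK

Take the wooden paddle board (the one with a handle tab) out of the rack and lean it against the front of the low steel upstand, halfway along it, between the jug and the tins. It should stand on its bottom edge on the worktop, squarely along the upstand with the handle up, tipped back at a steady angle of roughly 20 degrees from upright, with its back resting on the upstand's top edge. Leave the plain board standing in the rack.

Things in the scene. Friction and masses are not known exactly. Their poses are not given: they have to be found in the camera images.
- paddle_board: Wooden serving board, 14 mm thick, on edge in one of the rack's slots. Body 140 mm wide, 160 mm tall; above it, centred, a handle tab 50 mm wide rises to 220 mm. About 0.25 kg. Origin: centre of its bottom edge face; x through the thickness, y along the width, z up to the handle. Both faces alike. The tab rises 100 mm above its neighbours: pinch it across its thickness from above.
- plain_board: Plain rectangular wooden board without a handle, 160 mm wide, 120 mm tall, 14 mm thick, standing in another slot of the rack. Origin: centre of its bottom edge face; x = thickness, y = width, z = up. Leave it there.
- rack: Fixed steel rack, base plate 170 (x) by 150 (y) by 8 mm on which the boards stand. Origin: centre of its underside. Three slots open at the top, at x = -50, 0 and +50 mm, each running along y between two wire loops 63 mm high, 19 mm clear. The two boards and a plain steel baking sheet (160 wide, 115 tall) stand in them in any order.
- upstand: Fixed low steel upstand: upright plate 440 mm long (y), 100 mm high, 10 mm thick, on a low foot running 85 mm back. Origin: on the worktop at the foot of its front face (the plane x = 0), halfway along; x points into the plate, away from the robot, z up. In front of it stand a jug (85 mm tall) about 170 mm to -y of the middle and a stack of tins (90 mm tall) about 170 mm to +y.
Not all that is in view belongs to the job. What is shaped like the paddle_board but red is not meant.

How it is judged:
By the outcome, as a careful person would: the job done as asked, in the order asked, and still so for the second after the job is handed in, with the robot touching nothing.
It also fails if it takes over 38 s, if anything falls off the work surface, if the arm or the gripper's body presses on something with over 40 N, if the wrist force passes 120 N, or if a joint passes its speed limit or range.

## Working session

There is one attempt and no reset: what is moved stays moved. The work goes in short steps, Python scripts to look and compute and a tool call to move; the robot and the scene stay as the last step left them, time stands still between calls to the robot, and variables do not carry over. Pictures are saved under pics/ and viewed, at most 10 in all, crops included, and the job is handed in when it is done.

Besides the shell and the picture viewer there is one more tool, called as name([rows], argument=value, ...), one row to a line, values as JSON. apply_moves: Moves the arm, as the interface text tells. Its arguments: {"type":"object","properties":{"motion":{"type":"array","items":{"type":"array","items":{"type":"array","items":{"type":"number"}}}}},"required":["motion"]}

```bash
mkdir -p pics
python3 - <<'E'
from rig import bot
import cv2,numpy as np,pickle
s=bot.observe();print(s)
d={}
for n in("scene","top"):
    f=bot.grab_frame(n);d[n]=f;cv2.imwrite(f"pics/{n}0.png",f["pixels"]);print(n,f["fx"],f["cx"],f["cy"],(-np.array(f["R"]).T@f["t"]).round(3))
pickle.dump(d,open("f0.pkl","wb"))
E
```

```text
{'time_s': 0.0, 'joint_pos': array([ 1.24520949,  0.57646958,  0.02482317,  1.43796998, -0.0150027 ,
        1.12900141, -0.05649207]), 'joint_vel': array([-0.00061518, -0.00085155,  0.00210686, -0.00037524,  0.00093619,
        0.00111236, -0.00050467]), 'joint_efforts': array([ 4.91395131e-04, -7.65762019e+01,  2.25131191e+00, -2.85974371e+01,
        1.54393609e-02,  1.25460955e-02,  2.99809483e-05]), 'tool_pos': array([ 0.16152048, -0.65489054,  0.23046235]), 'orientation': array([ 9.92697471e-01,  1.20627690e-01, -1.35955026e-04, -8.20912808e-04]), 'force': array([ 0.10326704, -0.71631804, -0.57250679]), 'ft_torque': array([-0.00578258,  0.01736202, -0.03508461]), 'grip_force': 0.0, 'opening': 0.08588727893215801}
scene 409.5135610638521 277.62101425835806 213.8887514814392 [1.168 0.083 0.67 ]
top 458.69282288756193 272.32581216268625 206.8957436867254 [ 0.387 -0.031  1.007]
```

View pics/scene0.png

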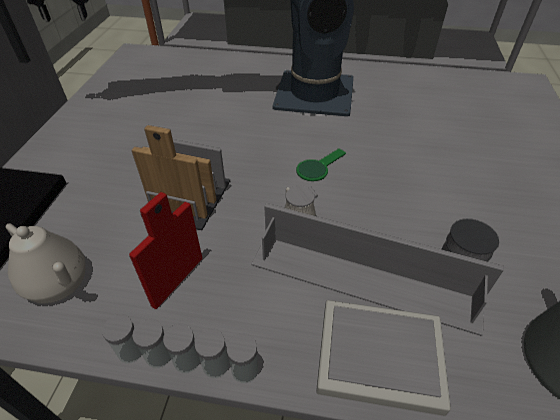

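View pics/top0.png

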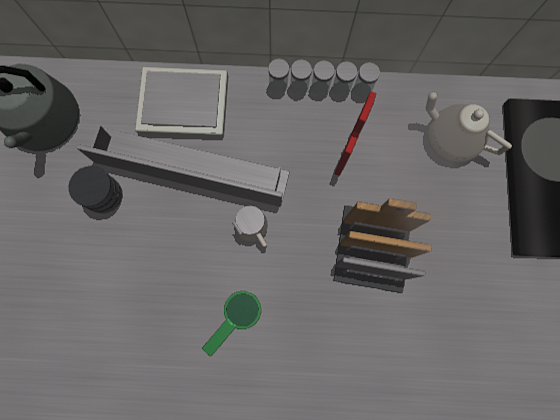

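The scene view shows the paddle board's tab at about (159,142) and the red decoy in front of it. The upstand's front top edge runs from about (265,207) to (500,270). In the top view the tab is at (398,207), the plain board at (387,243) and the sheet at (380,267). The upstand runs (80,150) to (285,207), with the tins at (92,187) and the jug at (250,222). I'll enlarge these areas for accurate corners.

Run:
```python
import cv2,pickle,numpy as np
d=pickle.load(open("f0.pkl","rb"))
def crop(n,u,v,w,h,k): return cv2.resize(d[n]["pixels"][v:v+h,u:u+w],None,fx=k,fy=k,interpolation=cv2.INTER_CUBIC)
A=np.zeros((600,800,3),np.uint8)
A[:300,:800]=crop("top",70,122,266,100,3)[:300,:800] if 0 else cv2.copyMakeBorder(crop("top",70,122,266,100,3),0,0,0,2,0)
A[300:,:375]=crop("top",325,195,125,100,3)
A[300:,375:750]=crop("scene",115,120,125,100,3)
cv2.imwrite("pics/c1.png",A)
B=np.zeros((330,800,3),np.uint8);B[:330,:780]=crop("scene",250,195,260,110,3);cv2.imwrite("pics/c2.png",B)
```

```text
(no output)
```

View pics/c1.png

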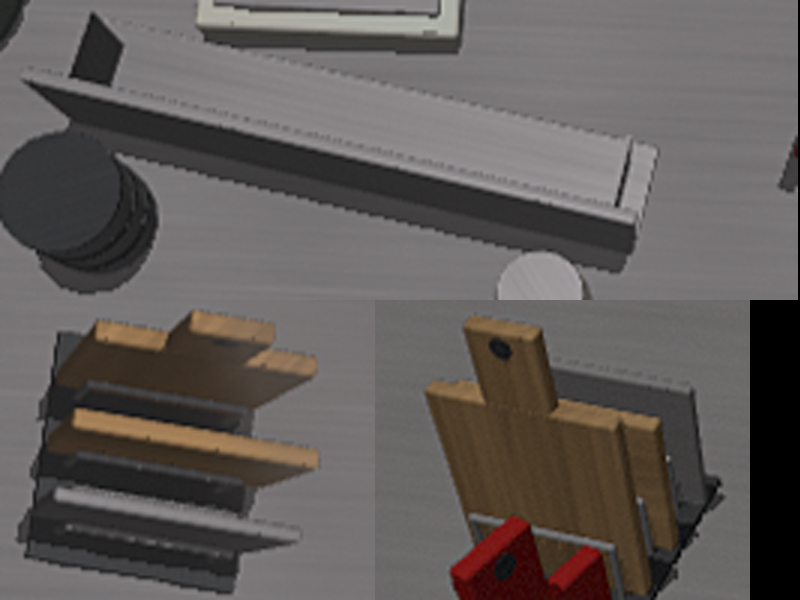

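View pics/c2.png

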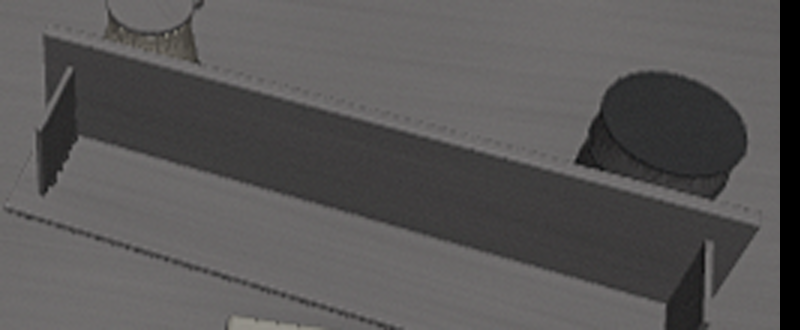

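The crops give the tab's top face and the upstand's front top edge in both views. I'll triangulate these, and the plain board's ends as a check.

```bash
cat > h.py <<'E'
import numpy as np,cv2
def P(f): return np.array([[f["fx"],0,f["cx"]],[0,f["fy"],f["cy"]],[0,0,1]])@np.c_[f["R"],np.array(f["t"]).ravel()]
def tri(fa,a,fb,b):
    X=cv2.triangulatePoints(P(fa),P(fb),np.array(a,float).reshape(2,1),np.array(b,float).reshape(2,1)).ravel();X=X[:3]/X[3]
    e=[np.hypot(*((lambda q:q[:2]/q[2])(P(f)@np.r_[X,1])-p)).round(2) for f,p in((fa,a),(fb,b))]
    return X,e
def atz(f,p,z):
    M=P(f);A=np.c_[M[:,0],M[:,1],-np.r_[p,1]];s=np.linalg.solve(A,-(M[:,2]*z+M[:,3]));return np.r_[s[:2],z]
E
python3 - <<'E'
import pickle;from h import *
d=pickle.load(open("f0.pkl","rb"));T,S=d["top"],d["scene"]
t1=lambda x,y:np.array([70+x/3,122+y/3]);t2=lambda x,y:np.array([325+x/3,195+(y-300)/3])
s1=lambda x,y:np.array([115+(x-375)/3,120+(y-300)/3]);s2=lambda x,y:np.array([250+x/3,195+y/3])
R={}
for n,a,b in [("tab-y",t2(272,333),s1(468,324)),("tab+y",t2(191,320),s1(541,333)),("body-y top",t2(315,365),s1(429,390)),("body+y top",t2(97,332),s1(622,424)),
 ("up-y",t1(634,222),s2(45,34)),("up+y",t1(22,79),s2(758,216)),("plain +y",t2(75,418),s1(660,423))]:
    X,e=tri(T,a,S,b);R[n]=X;print(n,X.round(4),e)
for a,b,w in(("tab-y","tab+y",.05),("up-y","up+y",.44),("body-y top","body+y top",.14)):
    v=R[b]-R[a];m=(R[a]+R[b])/2;print(a,np.linalg.norm(v),w,"yaw of y-axis",np.degrees(np.arctan2(-v[0],v[1])),m)
# single-view with known height
for z,p,q,f in((.228,t2(272,333),t2(191,320),T),(.228,s1(468,324),s1(541,333),S),(.1,t1(634,222),t1(22,79),T),(.1,s2(45,34),s2(758,216),S),(.128,t2(316,457),t2(75,418),T)):
    a,b=atz(f,p,z),atz(f,q,z);v=b-a;print(z,(a+b)/2,np.linalg.norm(v),np.degrees(np.arctan2(-v[0],v[1])))
print("jug top",atz(T,np.array([250,220.]),.085),"tins",atz(T,np.array([90,186.]),.09))
E
```

```text
tab-y [ 0.5688 -0.2724  0.2247] [np.float64(0.04), np.float64(0.05)]
tab+y [ 0.5734 -0.2238  0.2269] [np.float64(0.61), np.float64(0.72)]
body-y top [ 0.5637 -0.3175  0.1637] [np.float64(0.05), np.float64(0.06)]
body+y top [ 0.5778 -0.1801  0.1643] [np.float64(0.74), np.float64(0.89)]
up-y [ 0.6075 -0.0393  0.0924] [np.float64(0.38), np.float64(0.49)]
up+y [0.6884 0.3917 0.0962] [np.float64(0.03), np.float64(0.05)]
plain +y [ 0.5288 -0.1733  0.1269] [np.float64(0.62), np.float64(0.71)]
tab-y 0.048921723049464225 0.05 yaw of y-axis -5.4143512974114385 [ 0.57106717 -0.24810442  0.22579702]
up-y 0.4384460287696397 0.44 yaw of y-axis -10.625939476841832 [0.64793322 0.17619809 0.09429221]
body-y top 0.13811057881244287 0.14 yaw of y-axis -5.86063297185958 [ 0.57074786 -0.24881341  0.16401466]
0.228 [ 0.57071299 -0.24793706  0.228     ] 0.047138930784194455 -6.686200641567092
0.228 [ 0.57406519 -0.24575223  0.228     ] 0.048347449323107 -2.1032044287413236
0.1 [0.64632212 0.1757611  0.1       ] 0.4360915873366034 -10.78035331866093
0.1 [0.65329331 0.17545776 0.1       ] 0.4349034726012716 -10.139570898183745
0.128 [ 0.51999835 -0.25159987  0.128     ] 0.15566631845956938 -6.5917140602433655
jug top [0.55570756 0.02319235 0.085     ] tins [0.61026183 0.35720508 0.09      ]
```

The triangulation agrees with the sizes given:

| Feature | Measured | Expected |
|---|---|---|
| Tab top height | 0.226 | 0.228 |
| Tab width | 49 mm | 50 mm |
| Upstand length | 438 mm | 440 mm |
| Upstand height | about 0.096 | 0.100 |

The tab centre is at (0.571, -0.248) with the rack yawed about -6°. The upstand's middle is at (0.648, 0.176) with yaw of about -10.6°. Next I move above the tab, then turn the tool.

apply_moves([
  [[0.0495,-0.0297,-0.01,0,0,0,1],[0.0495,-0.0297,-0.01,0,0,0,1],[0.0495,-0.0297,-0.01,0,0,0,1],[0.0495,-0.0297,-0.01,0,0,0,1],[0.0495,-0.0297,-0.01,0,0,0,1],[0.0495,-0.0297,-0.01,0,0,0,1],[0.0495,-0.0297,-0.01,0,0,0,1],[0.0495,-0.0297,-0.01,0,0,0,1],[0.0495,-0.0297,-0.01,0,0,0,1],[0.0495,-0.0297,-0.01,0,0,0,1]],
])

```text
time_s: 1.35
tool_pos: [0.5721, -0.247, 0.3314]
orientation: [0.993, 0.121, -0.0, -0.0]
force: [-0.1, 0.1, 1.3]
opening: 0.0851
grip_force: 0.0
```

apply_moves([
  [[0,0,0,0,0,-10,0.7],[0,0,0,0,0,-10,0.7],[0,0,0,0,0,-10,0.7],[0,0,0,0,0,-10,0.7],[0,0,0,0,0,-10,0.7],[0,0,0,0,0,-10,0.7],[0,0,0,0,0,-10,0.7],[0,0,0,0,0,0,0.7]],
])

```text
time_s: 2.35
tool_pos: [0.5709, -0.2486, 0.3309]
orientation: [0.744, 0.668, -0.0, -0.0]
force: [-0.3, 0.1, -0.3]
opening: 0.0598
grip_force: 0.0
```

```bash
cat >> h.py <<'E'
from scipy.spatial.transform import Rotation as Ro
def wrist(bot):
    s=bot.observe();f=bot.grab_frame("wrist");H=np.array(f["hand_eye"])
    W=np.eye(4);W[:3,:3]=Ro.from_quat(s["orientation"]).as_matrix();W[:3,3]=s["tool_pos"]
    C=np.linalg.inv(W@H);f["R"],f["t"]=C[:3,:3],C[:3,3];return s,f
E
python3 - <<'E'
from rig import bot;from h import *;import pickle
s,f=wrist(bot);pickle.dump(f,open("w1.pkl","wb"));cv2.imwrite("pics/w1.png",f["pixels"])
print(s["time_s"],s["tool_pos"],Ro.from_quat(s["orientation"]).as_matrix().round(4),s["opening"],s["joint_pos"].round(2))
print((-f["R"].T@f["t"]).round(3))
# predicted pixels of the tab top corners & board body
u=np.array([.106,.994,0]);n=np.array([.994,-.106,0]);c=np.array([.571,-.248,.228])
for a in(-25,25):
  for b in(-7,7):
    q=P(f)@np.r_[c+a/1e3*u+b/1e3*n,1];print(a,b,(q[:2]/q[2]).round(1))
E
```

```text
2.35 [ 0.57087097 -0.24860105  0.33087583] [[ 1.083e-01  9.941e-01 -7.000e-04]
 [ 9.941e-01 -1.083e-01  5.000e-04]
 [ 5.000e-04 -8.000e-04 -1.000e+00]] 0.05977007117381537 [ 0.56  0.45 -0.36  1.41  0.16  1.31  0.08]
[ 0.578 -0.173  0.473]
-25 -7 [269.9 237.9]
-25 7 [287.  237.9]
25 -7 [269.3 177.6]
25 7 [287.4 177.6]
```

View pics/w1.png

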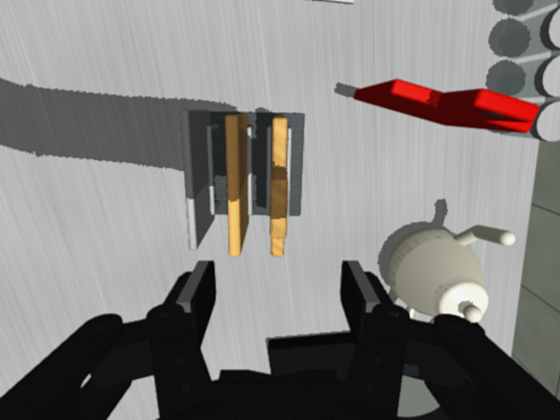

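The wrist view shows the tab at u≈278, v≈165–238, centred between the fingers and parallel to the image columns, as predicted. I'll descend 144 mm, close and lift.

apply_moves([
  [[0,0,0.036,0,0,0,0.7],[0,0,0.036,0,0,0,0.7],[0,0,0.036,0,0,0,0.7],[0,0,0.036,0,0,0,0.7],[0,0,0,0,0,0,0.7],[0,0,0,0,0,0,0],[0,0,0,0,0,0,0],[0,0,0,0,0,0,0],[0,0,0,0,0,0,0],[0,0,0,0,0,0,0]],
])

```text
time_s: 3.65
tool_pos: [0.5721, -0.2488, 0.1889]
orientation: [0.744, 0.668, 0.001, 0.001]
force: [0.3, 0.3, 6.6]
opening: 0.0138
grip_force: 60.6
```

The grip is on 13.8 mm of thickness with 60 N. Now I lift.

apply_moves([
  [[0,0,-0.01,0,0,0,0],[0,0,-0.02,0,0,0,0],[0,0,-0.03,0,0,0,0],[0,0,-0.03,0,0,0,0],[0,0,-0.03,0,0,0,0],[0,0,-0.03,0,0,0,0],[0,0,-0.01,0,0,0,0],[0,0,0,0,0,0,0]],
])

```text
time_s: 4.65
tool_pos: [0.571, -0.2484, 0.3473]
orientation: [0.744, 0.668, 0.0, 0.0]
force: [-0.1, 1.1, -3.9]
opening: 0.0134
grip_force: 59.2
```

```bash
cat >> h.py <<'E'
# upstand: middle of front top edge, axes
th=np.radians(-10.6);UN=np.array([np.cos(th),np.sin(th),0]);UY=np.array([-np.sin(th),np.cos(th),0]);UM=np.array([.648,.176,0])
def target(tilt,gap,along,L,zb=0.0):
    """TCP pose with board tilted by tilt deg; gap of back face ahead of the edge (m, horizontal); L= TCP distance along board from its bottom; zb lowest back edge height"""
    t=np.radians(tilt);bz=np.cos(t)*np.array([0,0,1])+np.sin(t)*UN;bx=np.cos(t)*UN-np.sin(t)*np.array([0,0,1])
    # back bottom edge is lowest; back face passes upstand edge minus gap
    back=UM+UY*along+UN*(-gap-np.tan(t)*(.1-zb))+np.array([0,0,zb])
    p=back-.007*bx+L*bz
    z=-bz;y=bx;x=np.cross(y,z);return p,np.c_[x,y,z]
def delta(s,p,Rt):
    R=Ro.from_quat(s["orientation"]).as_matrix()
    return R.T@(p-s["tool_pos"]),np.degrees(Ro.from_matrix(R.T@Rt).as_rotvec())
E
python3 - <<'E'
from rig import bot;from h import *
s=bot.observe();print(s["tool_pos"],s["joint_pos"].round(2),s["force"],s["opening"])
for a in((0,.12,0,.181,.13),(20,.03,0,.181,.06),(20,.01,0,.181,.003)):
    p,R=target(*a);dp,dr=delta(s,p,R);print(a,p.round(4),dp.round(4),dr.round(2))
E
```

```text
[ 0.57101997 -0.2484199   0.34727103] [ 0.55  0.44 -0.36  1.38  0.15  1.35  0.09] [-0.07575789  1.05932087 -3.93554273] 0.013429947032240815
(0, 0.12, 0, 0.181, 0.13) [0.5232 0.1994 0.311 ] [ 0.4401 -0.0955  0.0362] [0.01 0.   4.45]
(20, 0.03, 0, 0.181, 0.06) [0.6586 0.174  0.2325] [0.4294 0.0418 0.1148] [20.    0.78  4.41]
(20, 0.01, 0, 0.181, 0.003) [0.6579 0.1742 0.1755] [0.4295 0.0411 0.1718] [20.    0.78  4.41]
```

apply_moves([
  [[0.02,0,0,0,0,0,0],[0.045,0,0,0,0,0,0],[0.05,0,0,0,0,0,0],[0.05,0,0,0,0,0,0],[0.05,0,0,0,0,0,0],[0.05,0,0,0,0,0,0],[0.05,0,0,0,0,0,0],[0.05,0,0,0,0,0,0],[0.045,0,0,0,0,0,0],[0.02,0,0,0,0,0,0]],
])

```text
time_s: 5.9
tool_pos: [0.6155, 0.1836, 0.3459]
orientation: [0.742, 0.67, -0.001, -0.001]
force: [0.3, -1.4, -3.3]
opening: 0.0133
grip_force: 59.2
```

apply_moves([
  [[0,0,0,0,0,4.4,0],[0,0,0,5,0,0,0],[0,0,0,5,0,0,0],[0,0,0,5,0,0,0],[0,0,0,5,0,0,0],[0,0,0,0,0,0,0],[0,0,0,0,0,0,0]],
])

```text
time_s: 6.78
tool_pos: [0.617, 0.1794, 0.347]
orientation: [0.757, 0.63, -0.111, -0.133]
force: [-0.4, -0.1, -2.7]
opening: 0.0136
grip_force: 59.3
```

Run:
```python
from rig import bot;from h import *;import pickle
s=bot.observe();print(s["time_s"],s["tool_pos"],s["joint_pos"].round(2),s["force"],s["opening"])
for a in((20,.03,0,.181,.06),(20,.01,0,.181,.003)):
    p,R=target(*a);dp,dr=delta(s,p,R);print(a,p.round(4),dp.round(4),dr.round(2))
d={n:bot.grab_frame(n) for n in("scene","top")};pickle.dump(d,open("f1.pkl","wb"))
A=np.zeros((600,800,3),np.uint8)
A[:,:400]=cv2.resize(d["scene"]["pixels"][60:300,260:420],(400,600),interpolation=2);A[:300,400:]=cv2.resize(d["top"]["pixels"][105:255,70:270],(400,300),interpolation=2)
A[300:,400:]=cv2.resize(wrist(bot)[1]["pixels"],(400,300))
cv2.imwrite("pics/c3.png",A)
```

```text
6.775 [0.61699336 0.17937818 0.34702671] [-0.09  0.69 -0.43  1.    0.06  1.79 -0.64] [-0.40637744 -0.10508588 -2.72608882] 0.013562883650876507
(20, 0.03, 0, 0.181, 0.06) [0.6586 0.174  0.2325] [0.0023 0.0784 0.0934] [0.08 0.02 0.07]
(20, 0.01, 0, 0.181, 0.003) [0.6579 0.1742 0.1755] [0.0023 0.0971 0.1473] [0.08 0.02 0.07]
```

View pics/c3.png

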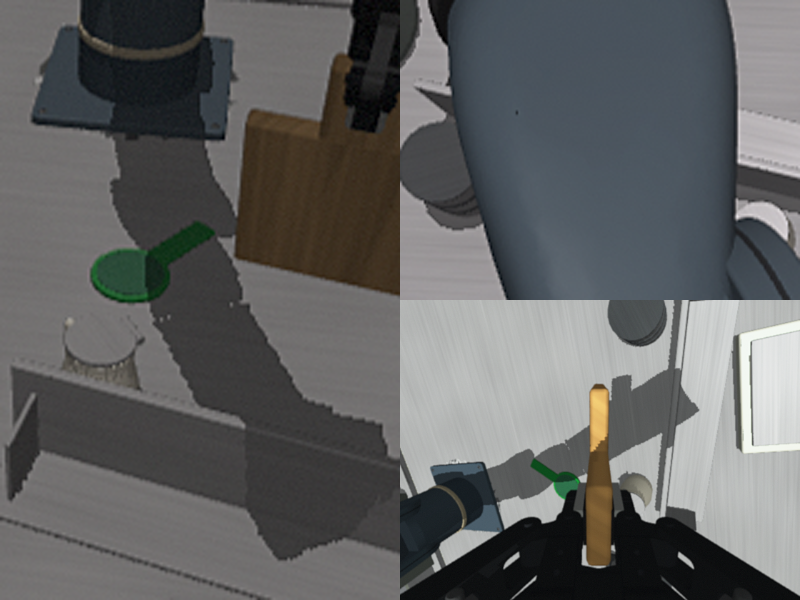

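The board hangs square and tilted, facing the upstand. In the scene crop its lower-left corner is at (237,258), clear of the jug at (100,345). The upstand is ahead in the wrist view. I'll lower it in stages.

apply_moves([
  [[0.0004,0.013,0.0156,0,0,0,0],[0.0004,0.013,0.0156,0,0,0,0],[0.0004,0.013,0.0156,0,0,0,0],[0.0004,0.013,0.0156,0,0,0,0],[0.0004,0.013,0.0156,0,0,0,0],[0.0004,0.013,0.0156,0,0,0,0],[0,0,0,0,0,0,0]],
])

```text
time_s: 7.8
tool_pos: [0.658, 0.1733, 0.2304]
orientation: [0.757, 0.629, -0.112, -0.134]
force: [-0.1, 0.6, -2.4]
opening: 0.0135
grip_force: 59.2
```

Run:
```python
from rig import bot;from h import *;import pickle
s=bot.observe();print(s["time_s"],s["tool_pos"],s["joint_pos"].round(2),s["force"])
for a in((20,.03,0,.181,.06),(20,.012,0,.181,.006)):
    p,R=target(*a);dp,dr=delta(s,p,R);print(a,p.round(4),dp.round(4),dr.round(2))
d={n:bot.grab_frame(n) for n in("scene",)};_,d["wrist"]=wrist(bot);pickle.dump(d,open("f2.pkl","wb"))
A=np.zeros((600,800,3),np.uint8)
A[:,:400]=cv2.resize(d["scene"]["pixels"][110:320,290:430],(400,600),interpolation=2);
A[:,400:]=cv2.resize(d["wrist"]["pixels"][40:280,250:410],(400,600),interpolation=2)
cv2.imwrite("pics/c4.png",A)
```

```text
7.8 [0.65796601 0.17333445 0.23035745] [-0.07  0.81 -0.42  1.05  0.11  1.62 -0.61] [-0.06696762  0.64964695 -2.40069514]
(20, 0.03, 0, 0.181, 0.06) [0.6586 0.174  0.2325] [ 0.0008 -0.0003 -0.0022] [-0.16  0.09  0.01]
(20, 0.012, 0, 0.181, 0.006) [0.657  0.1743 0.1785] [0.0009 0.0168 0.0491] [-0.16  0.09  0.01]
```

View pics/c4.png

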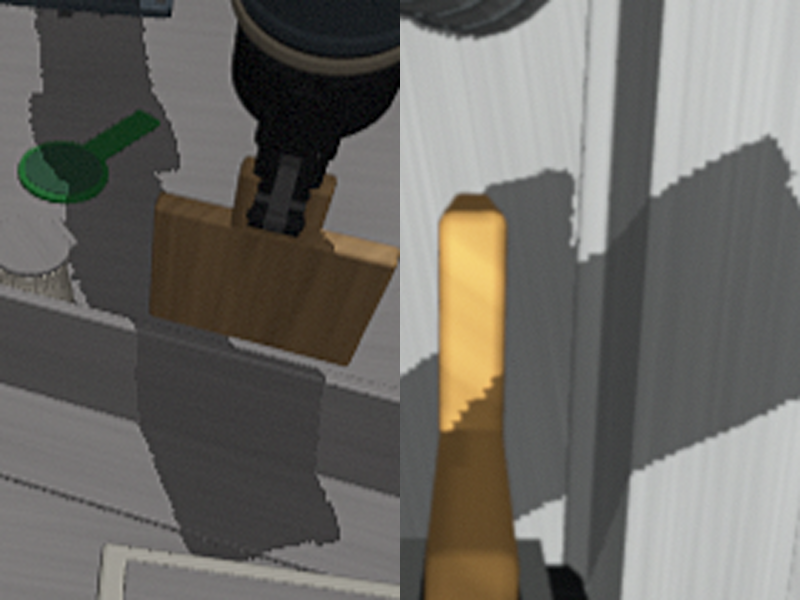

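Run:
```python
from h import *;import pickle
d=pickle.load(open("f2.pkl","rb"))
for nm,x,z in(("front top",0,.1),("back top",.01,.1),("front foot",0,0),("back foot",.01,0)):
  for y in(-.02,.05,.1):
    q=P(d["wrist"])@np.r_[UM+UN*x+UY*y+[0,0,z],1];q=q[:2]/q[2];print(nm,y,((q-[250,40])*2.5+[400,0]).round(0))
```

```text
front top -0.02 [570. 456.]
front top 0.05 [578. 254.]
front top 0.1 [585.  90.]
back top -0.02 [598. 459.]
back top 0.05 [609. 255.]
back top 0.1 [617.  89.]
front foot -0.02 [620. 388.]
front foot 0.05 [629. 234.]
front foot 0.1 [636. 112.]
back foot -0.02 [641. 390.]
back foot 0.05 [652. 234.]
back foot 0.1 [660. 111.]
```

The predicted front top edge, (585,90) to (570,456), lies right on the observed line at x≈585→570. Next I lower to just above the worktop.

apply_moves([
  [[0,0.0042,0.0122,0,0,0,0],[0,0.0042,0.0122,0,0,0,0],[0,0.0042,0.0122,0,0,0,0],[0,0.0042,0.0122,0,0,0,0],[0,0,0,0,0,0,0]],
])

```text
time_s: 8.52
tool_pos: [0.6567, 0.1737, 0.1796]
orientation: [0.757, 0.629, -0.112, -0.134]
force: [0.4, -0.7, -3.1]
opening: 0.0136
grip_force: 59.3
```

Run:
```python
from rig import bot;from h import *;import pickle
s=bot.observe();print(s["time_s"],s["tool_pos"],s["force"])
for a in((20,.005,0,.181,.0),(20,0,0,.181,0)):
    p,R=target(*a);dp,dr=delta(s,p,R);print(a,p.round(4),dp.round(4),dr.round(2))
```

```text
8.525 [0.65665805 0.17371457 0.17957533] [ 0.35814486 -0.69515257 -3.08339141]
(20, 0.005, 0, 0.181, 0.0) [0.6617 0.1734 0.1725] [0.0007 0.0071 0.0049] [-0.12  0.08  0.04]
(20, 0, 0, 0.181, 0) [0.6666 0.1725 0.1725] [0.0007 0.0118 0.0032] [-0.12  0.08  0.04]
```

apply_moves([
  [[0,0.0007,0.0019,0,0,0,0],[0,0.0007,0.0019,0,0,0,0],[0,0,0,0,0,0,0]],
])

```text
time_s: 8.9
tool_pos: [0.6574, 0.174, 0.1771]
orientation: [0.757, 0.629, -0.111, -0.134]
force: [0.3, 0.3, -2.7]
opening: 0.0134
grip_force: 59.3
```

apply_moves([
  [[0,0.0005,0.0014,0,0,0,0],[0,0,0,0,0,0,0]],
])

```text
time_s: 9.15
tool_pos: [0.6573, 0.174, 0.1755]
orientation: [0.757, 0.629, -0.111, -0.134]
force: [-0.6, -0.1, -2.5]
opening: 0.0134
grip_force: 59.3
```

apply_moves([
  [[0,0.0005,0.0014,0,0,0,0],[0,0,0,0,0,0,0]],
])

```text
time_s: 9.4
tool_pos: [0.6572, 0.174, 0.1739]
orientation: [0.757, 0.629, -0.111, -0.134]
force: [0.1, 0.8, -2.8]
opening: 0.0133
grip_force: 59.3
```

apply_moves([
  [[0,0.0028,-0.001,0,0,0,0],[0,0.0028,-0.001,0,0,0,0],[0,0,0,0,0,0,0]],
])

```text
time_s: 9.78
tool_pos: [0.6634, 0.1728, 0.1739]
orientation: [0.758, 0.629, -0.111, -0.134]
force: [0.2, 0.2, -3.8]
opening: 0.0133
grip_force: 59.3
```

apply_moves([
  [[0,0.0014,-0.0005,0,0,0,0],[0,0,0,0,0,0,0]],
])

```text
time_s: 10.02
tool_pos: [0.6647, 0.1726, 0.174]
orientation: [0.757, 0.629, -0.111, -0.134]
force: [-0.5, 0.4, -3.9]
opening: 0.0132
grip_force: 59.3
```

apply_moves([
  [[0,0.0014,-0.0005,0,0,0,0],[0,0,0,0,0,0,0]],
])

```text
time_s: 10.28
tool_pos: [0.6659, 0.1725, 0.174]
orientation: [0.757, 0.629, -0.111, -0.134]
force: [-1.7, -0.2, -1.3]
opening: 0.0133
grip_force: 59.4
```

apply_moves([
  [[0,0,0.0012,0,0,0,0],[0,0,0,0,0,0,0]],
])

```text
time_s: 10.52
tool_pos: [0.6654, 0.1726, 0.1728]
orientation: [0.757, 0.629, -0.111, -0.134]
force: [-1.3, 0.3, -3.3]
opening: 0.0129
grip_force: 59.4
```

apply_moves([
  [[0,0,0.001,0,0,0,0],[0,0,0,0,0,0,0]],
])

```text
time_s: 10.78
tool_pos: [0.6653, 0.1726, 0.1722]
orientation: [0.757, 0.629, -0.111, -0.134]
force: [-1.1, 0.1, 1.0]
opening: 0.0134
grip_force: 59.6
```

apply_moves([
  [[0,0.0012,0,0,0,0,0],[0,0,0,0,0,0,0]],
])

```text
time_s: 11.02
tool_pos: [0.6657, 0.1725, 0.1719]
orientation: [0.757, 0.63, -0.112, -0.134]
force: [-6.1, -0.6, 3.9]
opening: 0.0134
grip_force: 60.2
```

Run:
```python
from rig import bot;from h import *;import pickle
s,w=wrist(bot);print(s["tool_pos"],s["force"],s["ft_torque"]);f=bot.grab_frame("scene");pickle.dump((f,w),open("f3.pkl","wb"))
p,R=target(20,0,0,.181,0);print(delta(s,p,R))
A=np.zeros((600,800,3),np.uint8)
A[:,:400]=cv2.resize(f["pixels"][110:320,300:440],(400,600),interpolation=2);A[:,400:]=cv2.resize(w["pixels"][40:280,250:410],(400,600),interpolation=2)
cv2.imwrite("pics/c5.png",A)
```

```text
[0.66573901 0.17254938 0.17192187] [-6.11762213 -0.59245891  3.90747387] [0.02145464 1.53408452 0.02775559]
(array([ 0.00012737,  0.00061639, -0.00081815]), array([-0.08987961,  0.02864676,  0.07783732]))
```

View pics/c5.png

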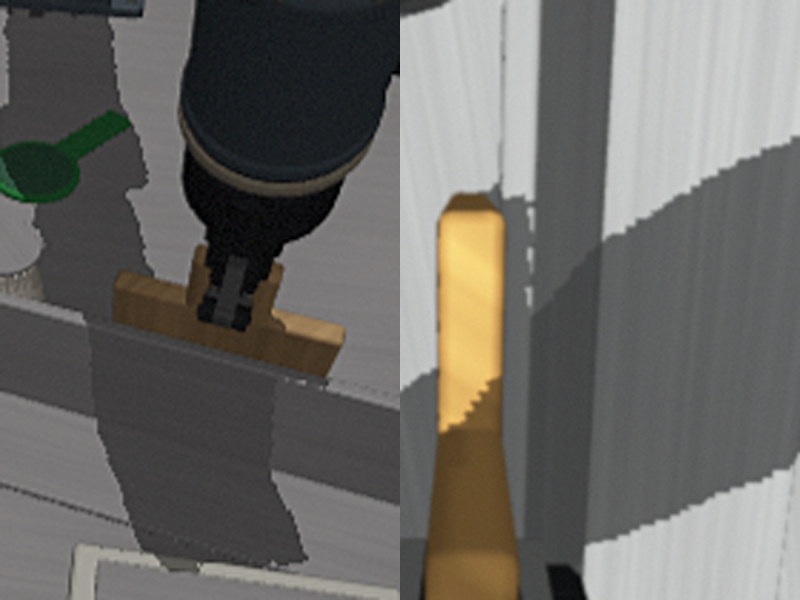

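The board touches both the worktop (+4 N) and the upstand (-6 N). It is square to the edge and its body is centred over the shadow gap. I'll release, then back off along the tool axis.

apply_moves([
  [[0,0,0,0,0,0,0.3],[0,0,0,0,0,0,0.6],[0,0,0,0,0,0,0.6],[0,0,0,0,0,0,0.6],[0,0,0,0,0,0,0.6]],
])

```text
time_s: 11.75
tool_pos: [0.6665, 0.1723, 0.1715]
orientation: [0.757, 0.629, -0.111, -0.134]
force: [-0.5, 0.4, 0.0]
opening: 0.0513
grip_force: 0.0
```

apply_moves([
  [[0,0,-0.01,0,0,0,0.6],[0,0,-0.02,0,0,0,0.6],[0,0,-0.03,0,0,0,0.6],[0,0,-0.03,0,0,0,0.6],[0,0,-0.03,0,0,0,0.6],[0,0,-0.03,0,0,0,0.6],[0,0,0,0,0,0,0.6]],
])

```text
time_s: 12.62
tool_pos: [0.718, 0.1631, 0.3149]
orientation: [0.758, 0.629, -0.109, -0.133]
force: [0.0, 0.0, -1.1]
opening: 0.0514
grip_force: 0.0
```

apply_moves([
  [[-0.02,0,0,0,0,0,0.6],[-0.04,0,0,0,0,0,0.6],[-0.05,0,0,0,0,0,0.6],[-0.05,0,0,0,0,0,0.6],[-0.05,0,0,0,0,0,0.6],[-0.05,0,0,0,0,0,0.6],[-0.02,0,0,0,0,0,0.6],[0,0,0,0,0,0,0.6]],
])

```text
time_s: 13.62
tool_pos: [0.6653, -0.1135, 0.3122]
orientation: [0.758, 0.629, -0.111, -0.134]
force: [-0.1, 0.6, -0.8]
opening: 0.0514
grip_force: 0.0
```

Run:
```python
from rig import bot;from h import *;import pickle
s=bot.observe();print(s["time_s"],s["tool_pos"],s["force"]);f=bot.grab_frame("scene");t=bot.grab_frame("top");pickle.dump((f,t),open("f4.pkl","wb"))
A=np.zeros((600,800,3),np.uint8)
A[:,:400]=cv2.resize(f["pixels"][120:300,310:430],(400,600),interpolation=2);A[:300,400:]=cv2.resize(t["pixels"][105:255,70:270],(400,300),interpolation=2)
A[300:,400:]=cv2.resize(f["pixels"][100:310,100:380],(400,300),interpolation=2)
cv2.imwrite("pics/c6.png",A)
```

```text
13.625 [ 0.6652584  -0.11350093  0.31224544] [-0.10413594  0.63080964 -0.82585608]
```

View pics/c6.png

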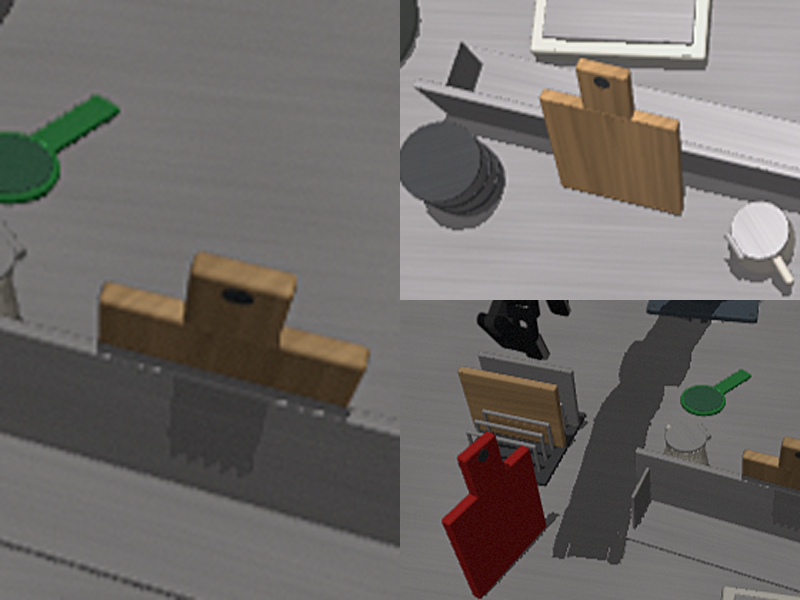

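The paddle board leans on the upstand, midway between tins and jug, square and with the handle up. The plain board still stands in the rack. I'll do a quick numeric check of the tilt, then hand in.

Run:
```python
from rig import bot;from h import *;import pickle
f,t=pickle.load(open("f4.pkl","rb"))
X,e=tri(t,np.array([173,139.5]),f,np.array([383.5,199.8]));d=X-UM
print(X,e,"local",d@UN,d@UY,d[2]);p=target(20,0,0,.22)[0]-UM;print("expected",p@UN,p@UY,p[2])
if abs(d@UN-p@UN)<.015 and abs(d[2]-p[2])<.012 and abs(d@UY)<.015: print(bot.sign_off())
```

```text
[0.67618341 0.16755132 0.20964271] [np.float64(0.91), np.float64(1.3)] local 0.029256618153035884 -0.0031201245947467707 0.20964270840131552
expected 0.03226955975952551 -1.1686943743712187e-17 0.20912651757617953
the job is handed in; nothing more can be done
None
```

The paddle board is leaning on the front of the upstand, handle up, at close to 20° and about 3 mm from the middle. The plain board is still in the rack, and I handed the job in at about 14 s of the 38 s allowed; the hand-in returned no verdict.

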